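# Free a wedged snap-hook weight and clip it to the load-cell eye

### The job

The flat hanging weight with the snap hook has slipped down into one of the gaps between the instrument cases. Pull it out by the tab that sticks up, press the gate of its hook against the bar of the eye on the load-cell stand until the bar is inside and the gate springs shut, and leave the weight hanging freely from the eye. Leave the plain blank plate in the other gap and the other things where they are.

Things in the scene. Friction and masses are not known exactly. Their poses are not given: they have to be found in the camera images.
- cases: Three fixed grey instrument cases in a row on a tray, tops 110 mm high. Origin: on the bench under the middle case; x to the back, y along the row. Two gaps 18 mm wide run along x at y +42 and -42 mm; gap floor 4 mm up. In each, rubber buffers (z 10 to 44 mm, sprung, 6 N) squeeze the plate: pulling straight up takes 10 to 20 N for the first 40 mm.
- weight: Flat steel weight 80 wide (x), 12 thick (y), 155 mm tall, 0.3 kg, upright in one gap. Origin: centre of underside. Block z 0 to 64 mm; over it a throat (x -26 to 27) with a spine at x -40 to -26 and an arch above, underside z 104 at x 0, 101 at the sides; a nose at x 28 to 40 hangs from the arch to z 90. The mouth, on +x, is z 67 to 90, shut by the gate.
- tab (a point): Middle of the top edge of the weight's tab (z 155 mm of the weight). The tab is 28 mm wide (x), 12 mm thick (y) and reaches 40 mm down to the arch; only it and the top of the arch stand above the cases. Axes as the weight's.
- gate (a joint): Hook's sprung gate: 0 shut, upright inside the nose; to 1.35 rad as its tip folds into the throat (to -x of the weight) and down. Rod of 3.5 mm radius, 28 mm long, hinged at x 24, z 68 mm of the weight; shuts itself with 0.03 to 0.07 N m. A bar entering level at z 80 mm of the weight is past the tip once at x below -6 mm, and can then rise to the arch.
- blank: Plain rectangular steel blank plate, 80 x 12 x 150 mm, no tab and no hook, standing in the other gap; to be left there. Origin: centre of its underside.
- stand: Fixed load-cell stand: base plate 10 mm thick (x -40 to 150, y within 50 mm), post (x 107 to 137, top z 165 mm), cross block (x 78 to 110, y within 35, z 132 to 158 mm), from which a level U-shaped eye stands out to -x. Origin: on the bench under the middle of the eye's outer bar; +x points from that bar to the post.
- eye (a point): Middle of the eye's outer bar: 8 mm thick, level, along the stand's y, 145 mm above the bench, 48 mm clear between the side arms, which run 78 mm back to the block. Free below to the base plate. The hook goes on moving in the stand's +x with the weight's +x along it. Axes as the stand's.
- jar: Small jar, 48 mm across, 57 mm tall, standing on top of one outer case. Origin: centre of its underside.
- timer: Small timer, 62 x 62 x 22 mm, lying on top of the other outer case. Origin: centre of its underside.
- buffer_bottle: Bottle, 60 mm across, 118 mm tall, at the back. Origin: centre of its underside.
- marker: Marker pen, 131 mm long, 14 mm thick, lying on the bench between cases and stand.
Not all that is in view belongs to the job. Leave any orange look-alike of the timer alone.

How it is judged:
By the outcome, as a careful person would: the job done as asked, in the order asked, and still so for the second after the job is handed in, with the robot touching nothing.
It also fails if it takes over 45 s, if anything falls off the work surface, if the arm or the gripper's body presses on something with over 40 N, if the wrist force passes 120 N, or if a joint passes its speed limit or range.

### The arm

A 6-joint arm with a two-finger parallel gripper is mounted at the origin on a cart in front of the work surface, level with it; the furniture and walls round the work are solid. World frame = base frame: x ahead of the robot, y to its left, z up, the work surface at z = 0. Lengths are in mm, angles in rad, forces in N, time in s.
With the tool pointing down it reaches from about 350 to 875 mm from the base axis. Payload 4.2 kg.
Tool frame: the origin (TCP) lies where the fingers leave the gripper's body, on its centre line; the fingertips stand 73 mm ahead of it and the grasp point (between the pads) lies 54 mm ahead of it; z points along the fingers, y is the direction in which the jaws open and shut (so a half turn about z gives the same grasp; the last joint's range is limited). The gripper opens to 85 mm and grips with 20 to 120 N. Pads are 22 mm wide; open, the fingers measure 114 mm over their backs; the gripper's body (76 mm by 85 mm) begins 54 mm behind the grasp point. The pads swing forward as they close: fully open they stand 13 mm farther back than shut.
Start: joints at [1.492, 0.385, 0.008, 0, -1.194, -0.259], TCP at [207.1, 589.669, 303.912] pointing down, gripper open.
Joint ranges: [-3.14, 3.14], [-1.21, 2.06], [-1.07, 1.41], [-3.16, 2.05], [-2.99, -0.16], [-3.1, 3.1]. Speed limits (rad/s): [2.79, 2.79, 3.14, 3.14, 3.14, 3.14].

### API

Orientations are given as a unit quaternion [x, y, z, w].
In Python, from bench import arm gives the robot as it stands.
- The arm moves only by the tool apply_moves, never from a script. Its argument "increments" is a list that holds one entry, the list of rows, each a list of 7 numbers: the shift along the tool's x, y, z scaled (see below), then the turn, a rotation vector about the tool's x, y, z scaled (see below), then the gripper's target within -1 to 1 (fully open at 1, half-way at 0, shut at -1). A call has 1 to 10 rows; each row is the pose to reach, as a shift and turn from the pose commanded when the call began, along the tool's axes at that moment; what a row does not reach only later rows make up. The controller multiplies each number of a shift by 100 mm and each number of a turn by 0.5 rad. A row lasts 1/10 s, in which the tool goes at most 50 mm and 8.59 degrees, less where a joint would pass 70% of its speed; a pose out of reach is approached as far as the arm can. A call with a number of a shift or a turn outside -1 to 1 is refused whole. A call with a gripper value outside its range is refused whole. The fingers move at their own pace and stop on an object; the grip force is fixed at half the most. Time passes only in rows, so rows that repeat a pose let the fingers close. It gives the time, the measured TCP pose, the force and the opening at its end, in the units of the state.
- arm.read_state(): the state, without advancing time (a new reading comes with each control period).
- arm.get_image(name): name is "scene" or "side" or "wrist"; returns a dict with "img" (480x640x3 uint8, red, green, blue), "fx", "fy", "cx", "cy" (pixels), "k1" (the pictures are not rectified: a ray, as slopes to the right and down, at radius r is drawn at 1 + k1 r^2 times it, then the intrinsics apply), "pose" (4x4, takes a point from camera to world coordinates). Camera axes: x right, y up, looking along -z (the intrinsics and any distortion apply to the point x, -y, -z); pixel columns grow to the right and rows downward; lengths in mm; the calibration is good to about 2 mm. A picture is of the moment at which its call begins. There is no depth.
- arm.job_done(): hands the job in, once; it reports no verdict.
Trained networks look in a picture, given as the dict that the camera call returned (one of the last four; its "shot" number tells which), for a name from the list of things; names that differ only in an ending like _2 or _b are one class to them, and where a whole thing is asked for, a point or a joint stands for the part that bears it (a point fixed in the world has none). Each returns a list of dicts, best first, with "conf" (0 to 1); they miss things now and then, are a little off and sometimes report something else, mostly with a low value. They report only what shows in the picture. A call takes as long as a camera call. They do not tell look-alikes from the thing itself.
- arm.outline_of(label, picture): "pixels" (480x640 bool, what is visible of it) and "box" ([centre column, centre row, width, height] in pixels, round what is visible of it).
- arm.mark_of(label, picture): "at" ([column, row] in pixels: a listed point, or the origin of a listed thing).
The state is a dict: "clock": time; "joints": joint angles; "joint_vel": joint speeds; "joint_efforts": joint torques, N m; "position": TCP position; "ee_rot": TCP orientation; "contact_force": force on the tool from outside, world axes, zero at the start; "wrist_torque": the same for the moment, N m; "gripper_width": finger opening in mm.
Only numpy, scipy, OpenCV 4.12 (cv2) and the standard library are available. Lean on these libraries where they do the work, as an engineer would, in place of code of your own. Each camera call takes 0.05 s, during which the arm holds its last target.

## Working session

There is one attempt and no reset: what is moved stays moved. The work goes in short steps, Python scripts to look and compute and a tool call to move; the robot and the scene stay as the last step left them, time stands still between calls to the robot, and variables do not carry over. Pictures are saved under pics/ and viewed, and the job is handed in when it is done.

Besides the shell and the picture viewer there is one more tool, called as name(argument=value, ...), one argument or row to a line, values as JSON. apply_moves: Moves the arm, as the interface text tells. Shifts and turns lie within -1 to 1; 1 stands for 100 mm of shift or 0.5 rad of turn. Its arguments: {"type":"object","properties":{"increments":{"type":"array"}},"required":["increments"]}

```bash
ls; mkdir -p pics
python3 - <<'E'
from bench import arm
import cv2
print(arm.read_state())
for n in ["scene","side","wrist"]:
    p=arm.get_image(n)
    cv2.imwrite(f"pics/{n}0.png",p["img"][:,:,::-1])
    print(n,p["fx"],p["cx"],p["cy"],p["k1"],p["pose"].round(3).tolist() if hasattr(p["pose"],'round') else p["pose"])
    for l in ["weight","tab","cases","blank","stand","eye","jar","timer","buffer_bottle","marker"]:
        try:
            m=arm.mark_of(l,p)
            print(l,[(r["at"],round(r["conf"],2)) for r in m][:3])
        except Exception as e: print(l,e)
print(arm.read_state()["clock"])
E
```

```text
pics
{'clock': 0.0, 'joints': array([ 1.49159949e+00,  3.85577705e-01,  6.61699361e-03, -4.85234065e-04,
       -1.19399083e+00, -2.58562167e-01]), 'joint_vel': array([ 0.0009739 ,  0.00046667, -0.00053168,  0.00025037, -0.00030438,
        0.00077796]), 'joint_efforts': array([-8.55871222e-04, -3.92293167e+01,  1.88402599e+01,  4.18611914e+00,
       -4.65885911e-03,  1.26845510e-06]), 'position': array([206.96812496, 589.28808627, 302.80722291]), 'ee_rot': array([ 9.85758070e-01, -1.68166035e-01, -1.28080492e-04,  1.09347211e-03]), 'contact_force': array([-0.09841363, -0.43017677,  0.36119099]), 'wrist_torque': array([-0.02235942,  0.00408688,  0.00585492]), 'gripper_width': 85.29543380683224}
scene 467.17444479276816 313.79554198385307 241.58207101029976 0.03670965088191908 [[0.617, 0.479, -0.625, -12.679], [-0.787, 0.355, -0.504, -462.551], [-0.02, 0.803, 0.596, 664.492], [0.0, 0.0, 0.0, 1.0]]
weight []
tab [([230.4, 211.4], 0.93)]
cases [([226.0, 266.2], 0.85)]
blank [([265.9, 330.4], 0.65)]
stand [([380.1, 332.1], 0.71)]
eye [([388.3, 271.9], 0.97)]
jar [([198.8, 203.9], 0.86)]
[... 300 characters left out ...]
, [0.01, 0.765, 0.644, 753.642], [0.0, 0.0, 0.0, 1.0]]
weight []
tab [([323.2, 292.3], 0.63)]
cases [([312.0, 368.3], 0.86)]
blank []
stand [([376.2, 242.1], 0.59), ([267.8, 366.4], 0.49)]
eye [([385.0, 188.2], 0.77)]
jar [([268.5, 364.0], 0.73)]
timer [([328.0, 294.0], 0.93), ([205.6, 323.2], 0.86), ([241.4, 255.3], 0.17)]
buffer_bottle [([243.4, 258.5], 0.66)]
marker [([404.2, 312.5], 0.9)]
wrist 355.16392296397544 331.0208241945158 239.33013119129362 -0.03541078580531694 [[-0.331, 0.9, 0.284, 279.781], [-0.944, -0.316, -0.101, 565.111], [-0.001, -0.302, 0.953, 374.574], [0.0, 0.0, 0.0, 1.0]]
weight []
tab []
cases []
blank []
stand []
eye []
jar []
timer []
buffer_bottle []
marker []
1.65
```

View pics/scene0.png

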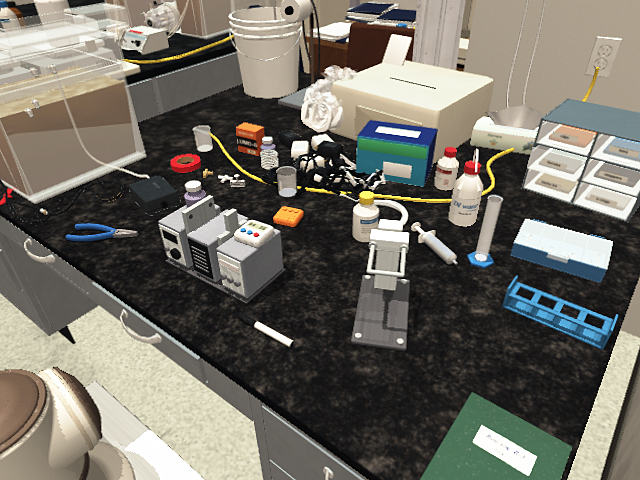

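View pics/side0.png

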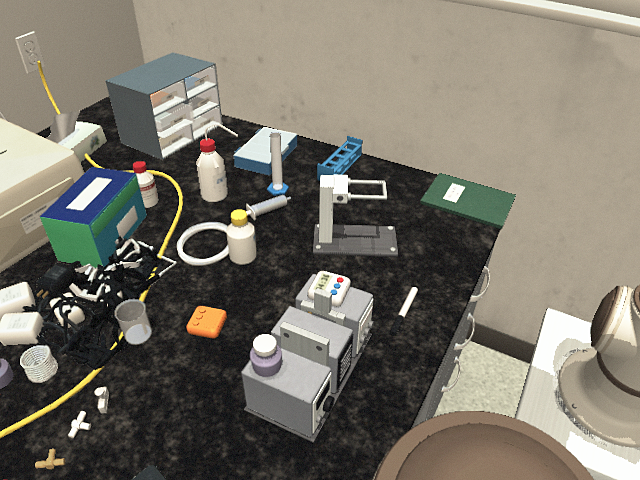

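View pics/wrist0.png

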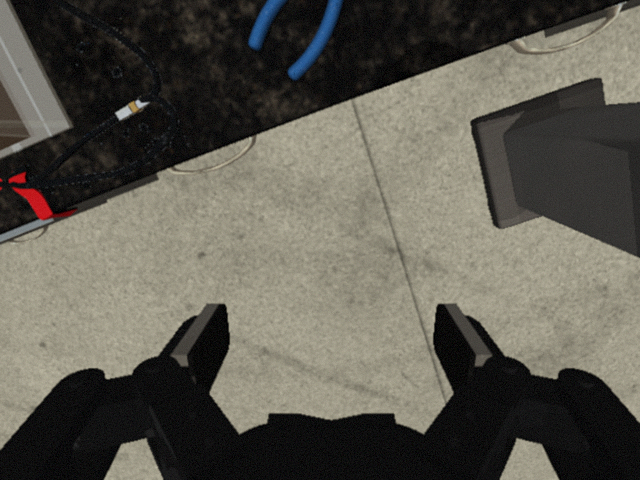

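Run:
```python
import cv2
a=cv2.imread("pics/scene0.png")[170:310,140:300]
b=cv2.imread("pics/side0.png")[260:440,230:390]
cv2.imwrite("pics/c1.png",cv2.resize(a,(800,600*700//600*1//1 if 0 else 600),interpolation=2))
cv2.imwrite("pics/c2.png",cv2.resize(b,None,fx=3.3,fy=3.3,interpolation=2))
c=cv2.imread("pics/side0.png")[160:270,290:420]
d=cv2.imread("pics/scene0.png")[200:360,330:430]
cv2.imwrite("pics/c3.png",cv2.resize(c,None,fx=5,fy=5,interpolation=2))
```

```text
(no output)
```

View pics/c1.png

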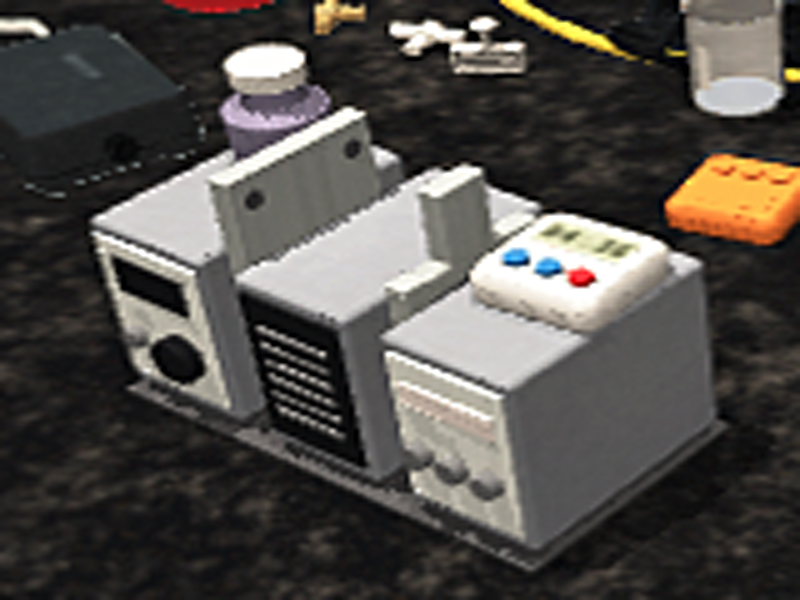

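View pics/c2.png

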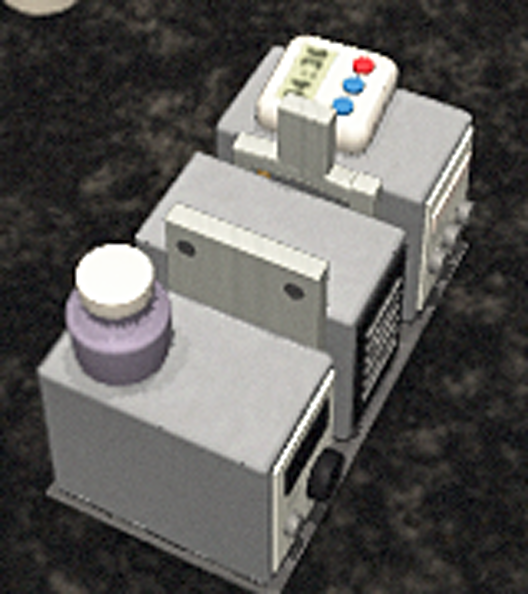

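View pics/c3.png

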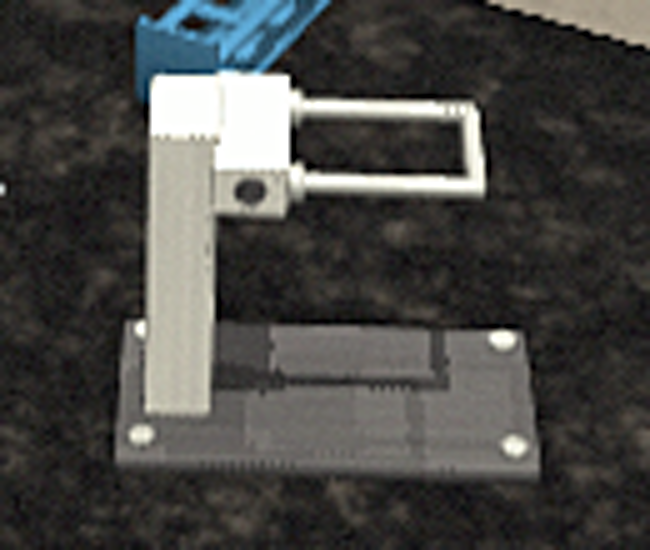

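```bash
cat > h.py <<'E'
import numpy as np, cv2
from scipy.optimize import least_squares
CAM={}
def cam(p): return dict(fx=p["fx"],fy=p["fy"],cx=p["cx"],cy=p["cy"],k1=p["k1"],T=np.array(p["pose"]))
def proj(c,P):
    P=np.atleast_2d(P); q=(P-c["T"][:3,3])@c["T"][:3,:3]
    a=q[:,0]/-q[:,2]; b=-q[:,1]/-q[:,2]; s=1+c["k1"]*(a*a+b*b)
    return np.c_[c["cx"]+c["fx"]*a*s, c["cy"]+c["fy"]*b*s]
def ray(c,uv):
    uv=np.atleast_2d(np.float64(uv)); 
    d=cv2.undistortPoints(uv[:,None],np.array([[c["fx"],0,c["cx"]],[0,c["fy"],c["cy"]],[0,0,1]]),np.array([c["k1"],0,0,0]))[:,0]
    v=np.c_[d[:,0],-d[:,1],-np.ones(len(d))]@c["T"][:3,:3].T
    return c["T"][:3,3],v/np.linalg.norm(v,axis=1)[:,None]
def onz(c,uv,z):
    o,v=ray(c,uv); return o+v*((z-o[2])/v[:,2])[:,None]
def tri(cs,uvs):
    A=0;b=0
    for c,uv in zip(cs,uvs):
        o,v=ray(c,uv); M=np.eye(3)-np.outer(v[0],v[0]); A=A+M; b=b+M@o
    x=np.linalg.solve(A,b)
    return x,[ (proj(c,x)[0]-uv).round(1).tolist() for c,uv in zip(cs,uvs)]
def zoom(img,x0,y0,x1,y1,f,name):
    a=cv2.resize(img[y0:y1,x0:x1],None,fx=f,fy=f,interpolation=cv2.INTER_CUBIC)
    for x in range((x0+9)//10*10,x1,10):
        cv2.putText(a,str(x),(int((x-x0+.5)*f),10),0,.35,(0,255,255),1); cv2.line(a,(int((x-x0+.5)*f),12),(int((x-x0+.5)*f),20),(0,255,255),1)
    for y in range((y0+9)//10*10,y1,10):
        cv2.putText(a,str(y),(0,int((y-y0+.5)*f)),0,.35,(0,255,255),1); cv2.line(a,(24,int((y-y0+.5)*f)),(32,int((y-y0+.5)*f)),(0,255,255),1)
    cv2.imwrite(name,a)
E
python3 - <<'E'
from h import *
from bench import arm
import pickle
C={}
for n in ["scene","side"]:
    p=arm.get_image(n); C[n]=cam(p)
pickle.dump(C,open("cams.pkl","wb"))
s,d=C["scene"],C["side"]
print("tab",tri([s,d],[[230.4,211.4],[323.2,292.3]]))
print("eye",tri([s,d],[[388.3,271.9],[385.0,188.2]]))
S=cv2.imread("pics/scene0.png");D=cv2.imread("pics/side0.png")
zoom(S,155,185,295,305,5.6,"pics/z1.png")
zoom(D,240,265,385,440,4,"pics/z2.png")
zoom(S,345,210,420,355,4.1,"pics/z3.png")
zoom(D,300,165,410,265,6,"pics/z4.png")
E
```

```text
tab (array([497.13327917, 162.21765682, 157.98194734]), [[-0.3, 0.3], [-0.3, -0.4]])
eye (array([ 534.51578306, -180.16264087,  147.33572749]), [[-0.5, 0.6], [-0.3, -0.5]])
```

View pics/z1.png

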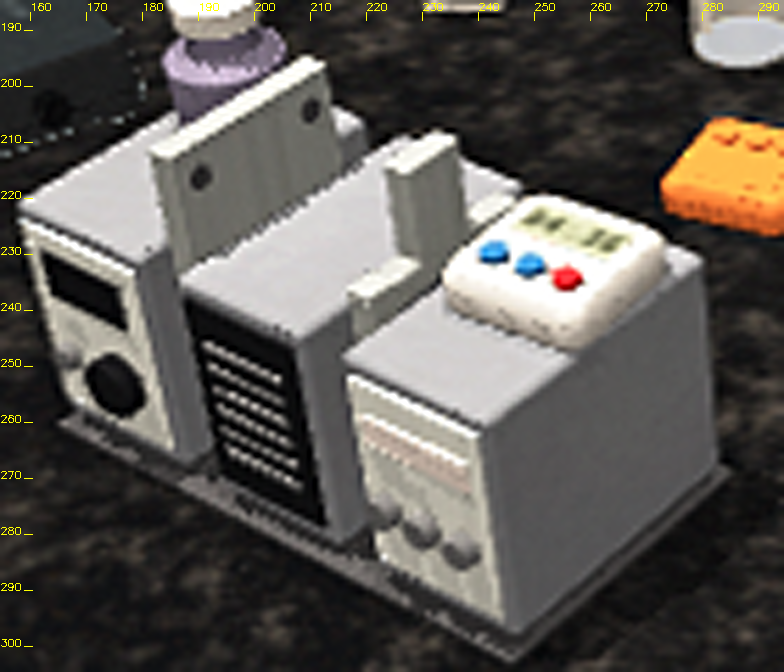

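View pics/z2.png

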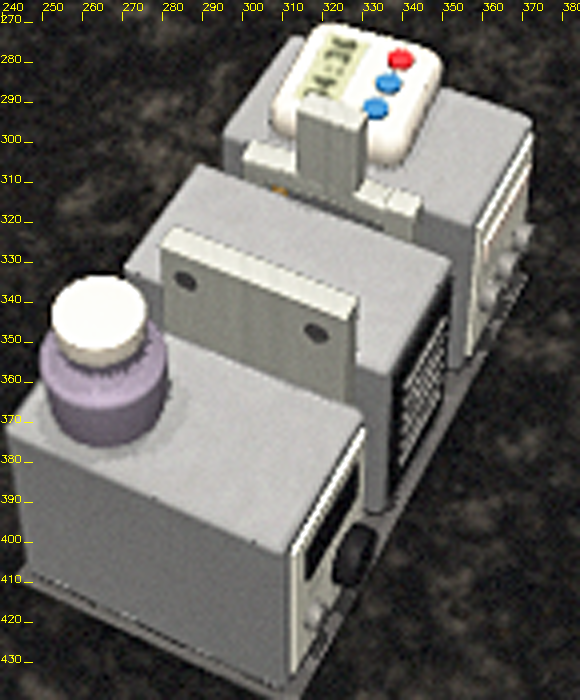

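View pics/z3.png

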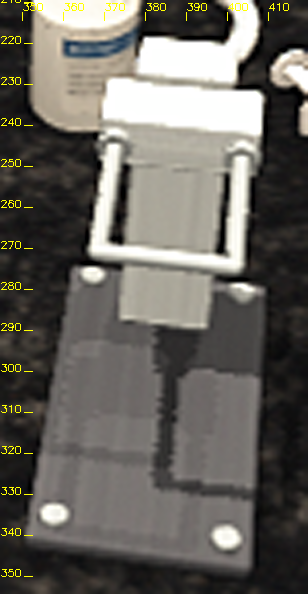

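View pics/z4.png

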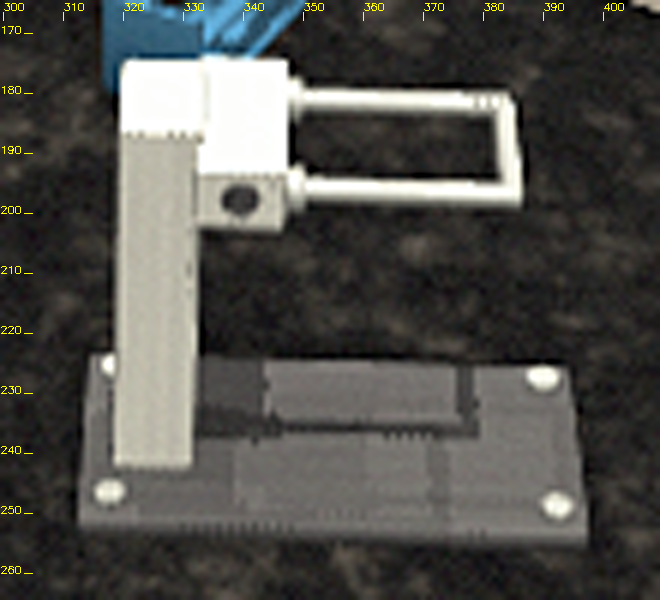

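Run:
```python
from h import *
import pickle
C=pickle.load(open("cams.pkl","rb"));s,d=C["scene"],C["side"]
def R(t): return np.array([[np.cos(t),-np.sin(t)],[np.sin(t),np.cos(t)]])
def W(q,P): P=np.float64(P); return np.c_[P[:,:2]@R(q[2]).T+q[:2],P[:,2]]
# stand
M=[(0,28,145),(0,-28,145),(78,28,145),(78,-28,145)]
Ps=[(369,270),(401.5,273.5),(373.5,244),(401,248)]
Pd=[(385,196),(383.3,181.5),(346,194.2),(347,180.5)]
f=lambda q:np.r_[(proj(s,W(q,M))-Ps).ravel(),(proj(d,W(q,M))-Pd).ravel()]
r=least_squares(f,[534,-180,0.3]);print("stand",r.x,r.fun.round(1))
B=[(-40,50,10),(-40,-50,10),(150,-50,10),(150,50,10)]
print(proj(s,W(r.x,B)).round(1).tolist(),proj(d,W(r.x,B)).round(1).tolist())
for c,P in((s,Ps),(d,Pd)): print(onz(c,P,145).round(1).tolist())
# cases
def mm(q):
    L=q[3]; return W(q,[(-L,33,110),(-L,-33,110),(L,-33,110),(L,33,110)])
def f2(q):
    m=mm(q); return np.r_[(proj(s,m[[0,1,2]])-[(187,235.5),(208,245),(247,217.5)]).ravel(),(proj(d,m)-[(334,358),(350,330),(288.5,306),(271,332)]).ravel()]
r=least_squares(f2,[490,200,0.1,60]);print("cases",r.x,r.fun.round(1))
q=r.x
# tab top centre per camera
T=W(q,[(0,-42,159)]);print("tab pred if x=0",T,proj(s,T),proj(d,T))
print(onz(s,[(230,211.5)],159),onz(d,[(318.7,291.3)],159))
print("blank top", onz(s,[(180.5,212),(212,199)],154).round(1),onz(d,[(277,325),(324,344),(326.5,338),(280,322)],154).round(1))
```

```text
stand [ 5.34486294e+02 -1.75311401e+02  4.72003485e-01] [-0.2  0.7  0.4  0.8 -0.6 -0.3  2.8 -1.2 -0.4  1.3 -0.5  0.8  0.9  2.1
 -0.3  0.8]
[[350.9, 340.0], [406.6, 347.6], [409.7, 278.4], [362.2, 273.2]] [[397.7, 253.7], [394.1, 225.6], [313.6, 223.3], [311.7, 251.2]]
[[523.6, -149.7, 145.0], [548.7, -198.6, 145.0], [591.2, -116.2, 145.0], [610.5, -162.6, 145.0]]
[[522.9, -155.3, 145.0], [547.6, -203.8, 145.0], [596.3, -120.6, 145.0], [617.6, -168.0, 145.0]]
cases [4.93979117e+02 2.07216312e+02 5.30111247e-02 5.72360308e+01] [-1.4 -2.8  0.6 -1.6 -0.  -0.7  0.5  0.1  1.3 -1.5  1.1 -0.5 -0.8  0.5]
tab pred if x=0 [[496.20454157 165.27531219 159.        ]] [[228.67696781 210.96118907]] [[322.53183257 292.87640744]]
[[496.39498772 161.68545408 159.        ]] [[503.31747379 165.21840651 159.        ]]
blank top [[440.6 247.2 154. ]
 [512.7 233.8 154. ]] [[526.4 255.2 154. ]
 [446.3 252.  154. ]
 [448.5 240.2 154. ]
 [525.6 247.8 154. ]]
```

apply_moves(
  increments=[
    [[0.42,0.31,0,0,0,0,0.2],[0.84,0.62,-0.1,0,0,0,0.2],[0.84,0.62,-0.1,0,0,0,0.2]],
  ],
)

```text
clock: 2.05
position: [267.7, 500.1, 315.4]
ee_rot: [0.986, -0.17, 0.0, -0.0]
contact_force: [1.1, -0.7, 0.3]
gripper_width: 51.3
```

apply_moves(
  increments=[
    [[0.42,0.31,0,0,0,0,0.2],[0.84,0.62,-0.1,0,0,0,0.2],[0.84,0.62,-0.1,0,0,0,0.2]],
  ],
)

```text
clock: 2.35
position: [326.3, 414.0, 325.3]
ee_rot: [0.985, -0.17, 0.0, -0.001]
contact_force: [0.2, -0.2, 0.5]
gripper_width: 51.4
```

apply_moves(
  increments=[
    [[0.42,0.31,0,0,0,0,0.2],[0.84,0.62,0,0,0,0,0.2],[0.84,0.62,0,0,0,0,0.2]],
  ],
)

```text
clock: 2.65
position: [384.7, 327.8, 324.1]
ee_rot: [0.985, -0.17, 0.0, 0.0]
contact_force: [-0.2, 0.0, 0.3]
gripper_width: 51.1
```

apply_moves(
  increments=[
    [[0.42,0.31,0,0,0,-0.3,0.2],[0.84,0.62,0,0,0,-0.6,0.2],[0.84,0.62,0,0,0,-0.78,0.2],[0.84,0.62,0,0,0,-0.78,0.2]],
  ],
)

```text
clock: 3.05
position: [442.7, 243.6, 323.9]
ee_rot: [1.0, 0.025, 0.0, -0.0]
contact_force: [-1.6, 0.1, -0.7]
gripper_width: 51.6
```

apply_moves(
  increments=[
    [[0.2,0.4,0,0,0,0,0.2],[0.4,0.78,0,0,0,0,0.2],[0.4,0.78,0,0,0,0,0.2],[0.4,0.78,0,0,0,0,0.2]],
  ],
)

```text
clock: 3.45
position: [486.1, 169.1, 323.7]
ee_rot: [1.0, 0.025, -0.0, -0.0]
contact_force: [-0.6, -0.8, -0.6]
gripper_width: 51.2
```

Run:
```python
from h import *
from bench import arm
import pickle
p=arm.get_image("wrist");pickle.dump((cam(p),p["img"]),open("w1.pkl","wb"))
cv2.imwrite("pics/w1.png",p["img"][:,:,::-1]); print(p["pose"].round(3).tolist(),arm.read_state()["position"])
```

```text
[[0.05, 0.952, 0.301, 563.041], [-0.999, 0.048, 0.014, 173.913], [-0.001, -0.301, 0.953, 394.385], [0.0, 0.0, 0.0, 1.0]] [485.78560111 169.57547742 323.80242837]
```

View pics/w1.png

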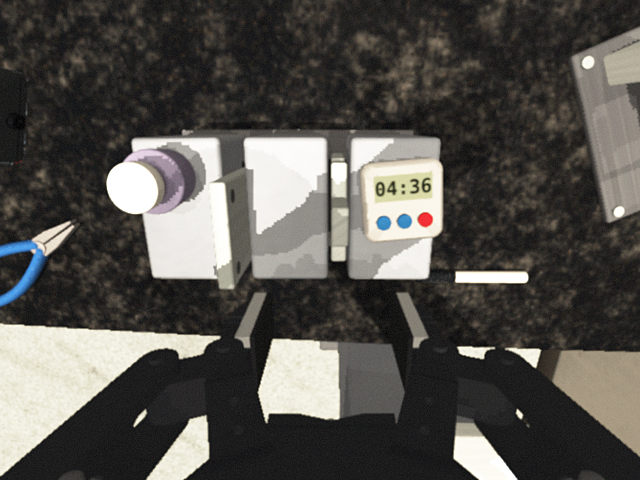

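Run:
```python
from h import *
import pickle
c,im=pickle.load(open("w1.pkl","rb"))
zoom(np.ascontiguousarray(im[:,:,::-1]),235,120,450,290,3.6,"pics/w1z.png")
```

```text
(no output)
```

View pics/w1z.png

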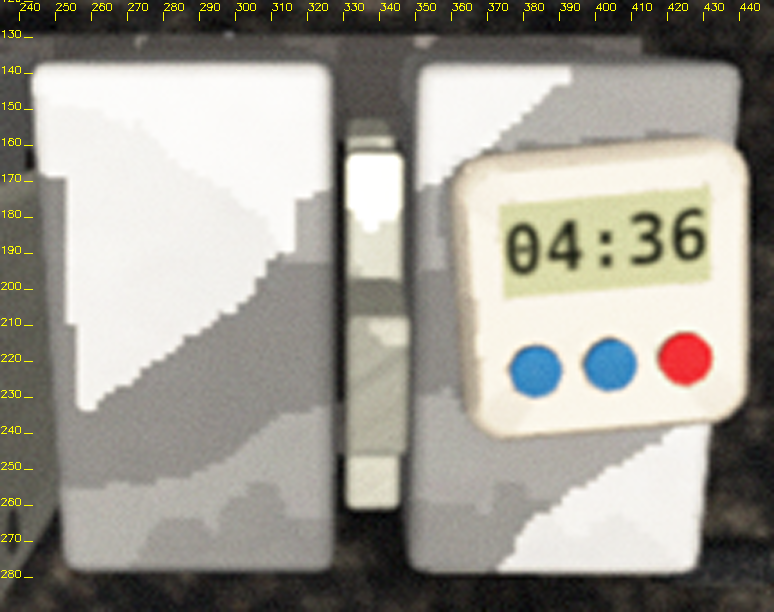

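Run:
```python
from h import *
import pickle
c,im=pickle.load(open("w1.pkl","rb"))
print("tab",onz(c,[(328,207),(345,207),(328.5,246),(346,246)],159).round(1).tolist())
print("shoulder",onz(c,[(329,161.5),(345.5,161.5),(329,261),(344,261)],119).round(1).tolist())
print("gap",onz(c,[(325,150),(348.5,150),(325,270),(347.5,270)],110).round(1).tolist())
print("timer edge",onz(c,[(359.5,172),(364,235)],125).round(1).tolist())
```

```text
tab [[511.5, 173.7, 159.0], [512.1, 162.2, 159.0], [483.7, 172.0, 159.0], [484.4, 159.8, 159.0]]
shoulder [[538.1, 174.5, 119.0], [538.7, 162.0, 119.0], [457.2, 170.6, 119.0], [457.8, 158.2, 119.0]]
gap [[545.9, 178.1, 110.0], [546.9, 159.8, 110.0], [445.2, 173.6, 110.0], [446.2, 154.2, 110.0]]
timer edge [[532.1, 151.3, 125.0], [482.9, 144.1, 125.0]]
```

apply_moves(
  increments=[
    [[0.12,0.03,0.4,0,0,0,-0.3],[0.12,0.03,0.8,0,0,0,-0.3],[0.12,0.03,0.88,0,0,0,-0.3],[0.12,0.03,0.88,0,0,0,-0.3]],
  ],
)

```text
clock: 3.9
position: [497.5, 167.1, 235.1]
ee_rot: [1.0, 0.027, -0.001, 0.001]
contact_force: [0.3, -0.2, 1.4]
gripper_width: 29.6
```

Run:
```python
from h import *
from bench import arm
import pickle
p=arm.get_image("wrist");pickle.dump((cam(p),p["img"]),open("w2.pkl","wb"))
cv2.imwrite("pics/w2.png",p["img"][:,:,::-1]); print(arm.read_state()["position"],arm.read_state()["joints"])
```

```text
[498.37317033 167.39293209 236.84991004] [ 0.63327106  0.27801516 -0.33303295  0.00105791 -0.95890119  0.99108227]
```

View pics/w2.png

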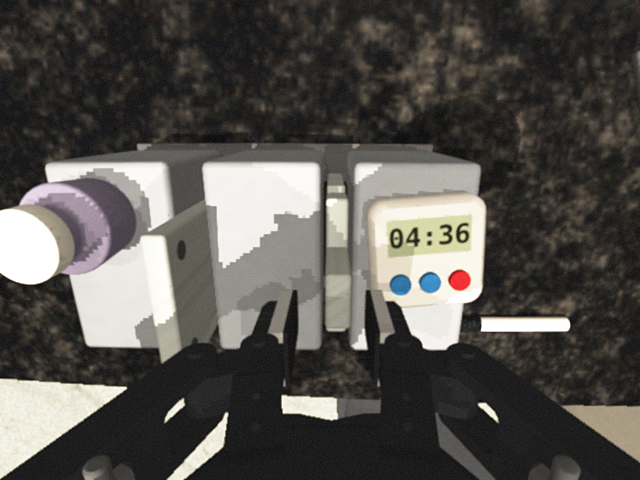

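Run:
```python
from h import *
import pickle
c,im=pickle.load(open("w2.pkl","rb"))
zoom(np.ascontiguousarray(im[:,:,::-1]),240,160,400,360,3,"pics/w2z.png")
print(c["T"].round(2).tolist())
P=np.array([498.2,167.2,236.5])
for d in (54,66,73): print(d,proj(c,P-[0,0,d]))
for y in (15,-15): print(proj(c,P+[0,y,-70]))
T=[(512,173,159),(511.6,161,159),(484,172,159),(484,160,159)]
print(proj(c,T).round(0).tolist())
```

```text
[[0.05, 0.95, 0.3, 574.55], [-1.0, 0.05, 0.02, 172.4], [0.0, -0.3, 0.95, 305.63], [0.0, 0.0, 0.0, 1.0]]
54 [[333.39337778 328.9386707 ]]
66 [[333.18859695 313.75759896]]
73 [[333.08255257 305.90064864]]
[[298.98136164 307.53571387]]
[[367.15005234 310.78549457]]
[[322.0, 273.0], [349.0, 275.0], [321.0, 328.0], [347.0, 329.0]]
```

View pics/w2z.png

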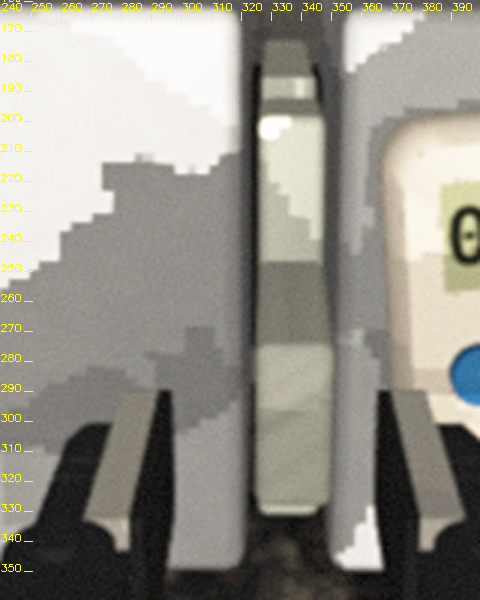

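apply_moves(
  increments=[
    [[0,0,0.2,0,0,0,-0.3],[0,0,0.26,0,0,0,-0.3],[0,0,0.26,0,0,0,-0.3]],
  ],
)

```text
clock: 4.25
position: [498.2, 166.6, 210.8]
ee_rot: [1.0, 0.026, 0.0, -0.0]
contact_force: [-0.1, 0.8, -0.2]
gripper_width: 29.8
```

apply_moves(
  increments=[
    [[0,0,0.01,0,0,0,-1],[0,0,0.01,0,0,0,-1],[0,0,0.01,0,0,0,-1],[0,0,0.01,0,0,0,-1],[0,0,0.01,0,0,0,-1],[0,0,0.01,0,0,0,-1]],
  ],
)

```text
clock: 4.85
position: [498.7, 165.7, 210.5]
ee_rot: [1.0, 0.026, 0.001, 0.0]
contact_force: [0.3, -4.4, 6.1]
gripper_width: 10.6
```

Run:
```python
from h import *
from bench import arm
p=arm.get_image("side")
zoom(np.ascontiguousarray(p["img"][:,:,::-1]),220,240,400,400,4,"pics/s1.png"); print(arm.read_state())
```

```text
{'clock': 4.9, 'joints': array([ 0.63038394,  0.30722909, -0.36812584,  0.00202069, -0.89417678,
        0.99157076]), 'joint_vel': array([ 0.00104572, -0.00036548,  0.00121607,  0.00321311,  0.00046712,
       -0.00172354]), 'joint_efforts': array([  2.07070939, -29.40053344,  15.14865696,   2.06049733,
         0.77605058,   0.08741636]), 'position': array([498.73386805, 165.66800913, 210.50260552]), 'ee_rot': array([9.99655993e-01, 2.62083123e-02, 9.68294295e-04, 2.88818560e-04]), 'contact_force': array([-0.15400797, -4.10398812,  6.48927352]), 'wrist_torque': array([-1.42900437, -0.12791228, -0.14771078]), 'gripper_width': 10.532750552846007}
```

View pics/s1.png

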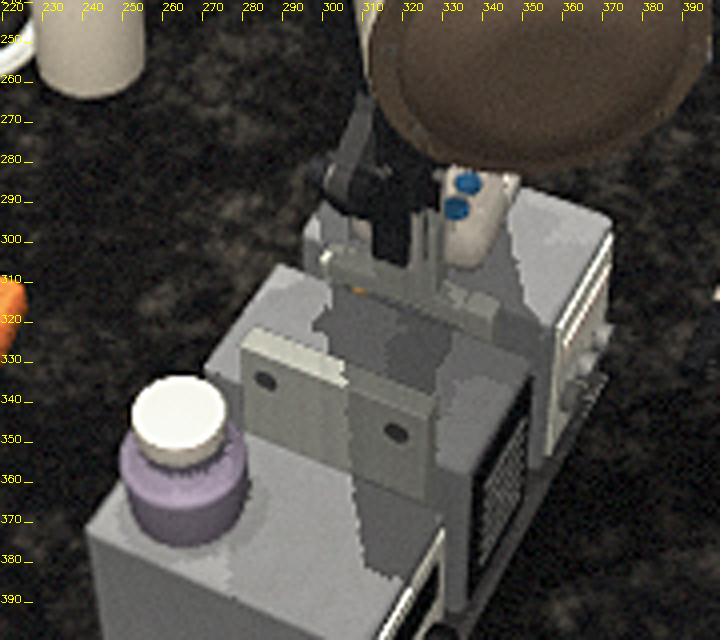

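apply_moves(
  increments=[
    [[0,0,-0.1,0,0,0,-1],[0,0,-0.2,0,0,0,-1],[0,0,-0.3,0,0,0,-1],[0,0,-0.4,0,0,0,-1],[0,0,-0.5,0,0,0,-1],[0,0,-0.5,0,0,0,-1]],
  ],
)

```text
clock: 5.5
position: [499.8, 167.3, 262.5]
ee_rot: [1.0, 0.027, 0.004, -0.002]
contact_force: [0.8, -1.3, -2.7]
gripper_width: 10.6
```

Run:
```python
from h import *
from bench import arm
p=arm.get_image("side")
zoom(np.ascontiguousarray(p["img"][:,:,::-1]),220,220,400,380,4,"pics/s2.png"); print(arm.read_state())
```

```text
{'clock': 5.55, 'joints': array([ 6.31617631e-01,  2.52330318e-01, -2.99654965e-01,  7.20071638e-04,
       -1.01263376e+00,  9.91842864e-01]), 'joint_vel': array([-0.00035378,  0.01592836, -0.02805768, -0.01676218,  0.00843182,
        0.00134975]), 'joint_efforts': array([ 7.59091563e-04, -3.23692596e+01,  1.84270656e+01,  4.28008229e+00,
       -3.47946526e-02, -5.53360260e-04]), 'position': array([499.29627535, 167.11314146, 261.43083901]), 'ee_rot': array([ 0.9996435 ,  0.02651859,  0.00271401, -0.00150581]), 'contact_force': array([-0.26543169,  0.66537857, -2.62447621]), 'wrist_torque': array([0.03858555, 0.02967933, 0.0029559 ]), 'gripper_width': 10.528981312040894}
```

View pics/s2.png

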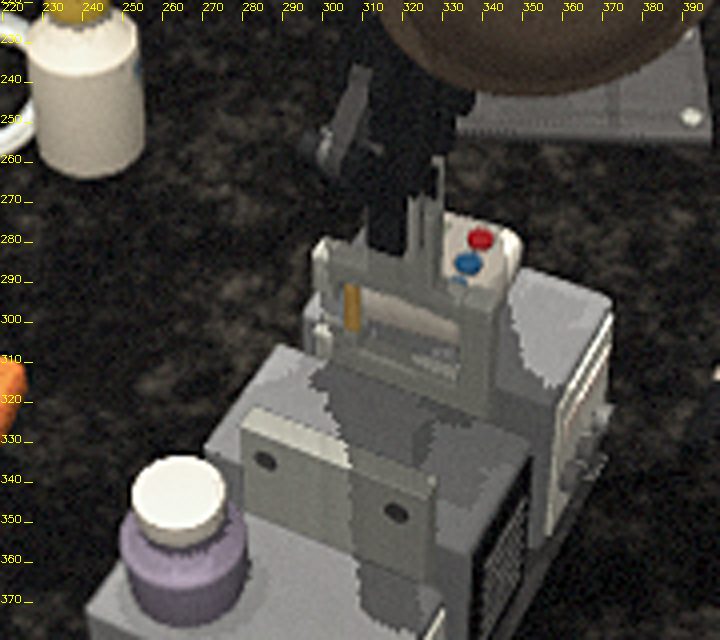

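apply_moves(
  increments=[
    [[0,0,-0.25,0,0,0,-1],[0,0,-0.5,0,0,0,-1],[0,0,-0.75,0,0,0,-1],[0,0,-1,0,0,0,-1],[0,0,-1,0,0,0,-1]],
  ],
)

```text
clock: 6.05
position: [499.6, 167.1, 363.5]
ee_rot: [1.0, 0.027, 0.005, -0.002]
contact_force: [0.6, 0.2, -3.0]
gripper_width: 10.8
```

apply_moves(
  increments=[
    [[-0.02,0.2,0,0,0,0,-1],[-0.06,0.5,0,0,0,0,-1],[-0.1,0.8,0,0,0,0,-1],[-0.13,1,0,0,0,0,-1]],
  ],
)

```text
clock: 6.45
position: [489.6, 64.3, 357.8]
ee_rot: [1.0, 0.026, -0.001, -0.0]
contact_force: [0.1, -0.1, -2.0]
gripper_width: 10.9
```

apply_moves(
  increments=[
    [[-0.05,0.35,0,0,0,0,-1],[-0.1,0.7,0,0,0,0,-1],[-0.13,1,0,0,0,0,-1]],
  ],
)

```text
clock: 6.75
position: [481.8, -36.2, 357.9]
ee_rot: [1.0, 0.026, -0.0, -0.0]
contact_force: [0.4, 0.2, -2.9]
gripper_width: 10.6
```

apply_moves(
  increments=[
    [[-0.05,0.35,0,0,0,-0.15,-1],[-0.1,0.7,0,0,0,-0.35,-1],[-0.13,0.95,0,0,0,-0.6,-1],[-0.13,0.95,0,0,0,-0.84,-1],[-0.13,0.95,0,0,0,-0.84,-1]],
  ],
)

```text
clock: 7.25
position: [474.2, -131.0, 357.8]
ee_rot: [0.972, 0.233, -0.0, -0.0]
contact_force: [0.8, 0.8, -2.9]
gripper_width: 11.1
```

apply_moves(
  increments=[
    [[-0.15,0.2,0,0,0,0,-1],[-0.4,0.5,0,0,0,0,-1],[-0.42,0.62,0,0,0,0,-1],[-0.42,0.62,0,0,0,0,-1]],
  ],
)

```text
clock: 7.65
position: [465.6, -205.5, 358.2]
ee_rot: [0.973, 0.232, -0.0, -0.0]
contact_force: [0.2, 1.0, -2.4]
gripper_width: 10.6
```

Run:
```python
from h import *
from bench import arm
import pickle
p=arm.get_image("wrist");pickle.dump((cam(p),p["img"]),open("w3.pkl","wb"))
cv2.imwrite("pics/w3.png",p["img"][:,:,::-1]); 
q=arm.get_image("side");r=arm.get_image("scene")
cv2.imwrite("pics/s3.png",np.hstack([q["img"][100:340,240:500],r["img"][130:370,250:510]])[:,:,::-1].repeat(1,0))
a=cv2.imread("pics/s3.png");cv2.imwrite("pics/s3.png",cv2.resize(a,(800,370)))
print(arm.read_state())
```

```text
{'clock': 7.8, 'joints': array([-9.34128396e-02,  1.47889606e-01, -1.79549759e-01, -5.80945642e-04,
       -1.24387268e+00,  2.13640516e+00]), 'joint_vel': array([ 0.00613752, -0.00523151,  0.00044845,  0.00160883, -0.00163874,
        0.00681038]), 'joint_efforts': array([-3.19756530e-01, -2.83405244e+01,  2.03165728e+01,  4.69885066e+00,
        5.90772415e-04, -8.14144121e-03]), 'position': array([ 465.48440234, -203.98447159,  358.48674904]), 'ee_rot': array([ 9.72279856e-01,  2.33819886e-01, -1.54978666e-04, -3.43702771e-04]), 'contact_force': array([ 0.0634785 ,  1.16418854, -2.24604398]), 'wrist_torque': array([ 0.02285237, -0.00278228,  0.02936601]), 'gripper_width': 10.653080793970055}
```

View pics/w3.png

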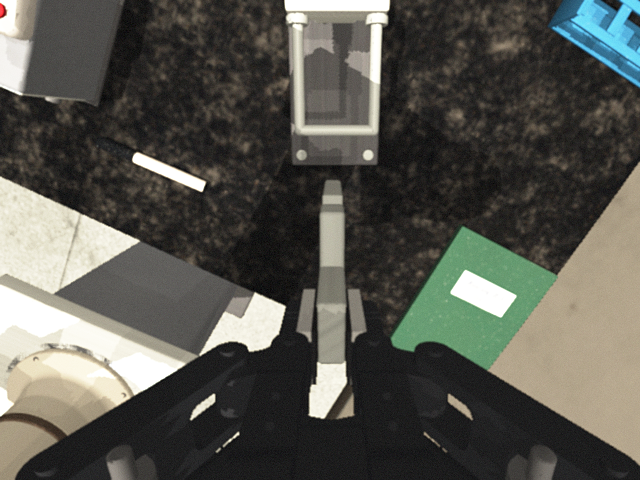

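View pics/s3.png

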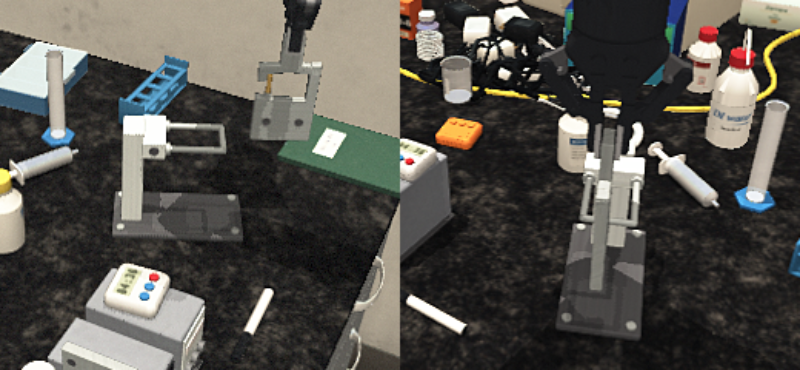

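Run:
```python
from h import *
import pickle
c,im=pickle.load(open("w3.pkl","rb"))
b=np.ascontiguousarray(im[:,:,::-1])
zoom(b,270,0,400,170,4,"pics/w3z.png")
zoom(b,290,170,370,370,3.5,"pics/w3y.png")
```

```text
(no output)
```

View pics/w3z.png

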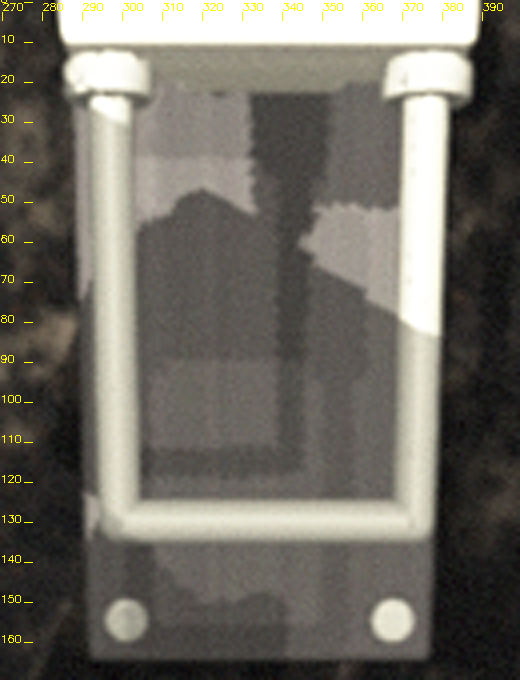

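View pics/w3y.png

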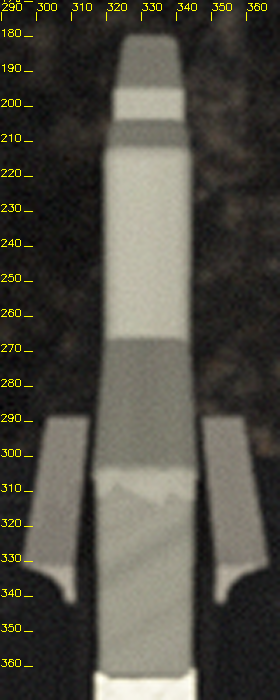

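Run:
```python
from h import *
import pickle
c,im=pickle.load(open("w3.pkl","rb"))
P=onz(c,[(299,129.7),(373,129.7),(298,30),(375,30)],145);print("eye",P.round(1).tolist(),(P[0]-P[1]),np.linalg.norm(P[0]-P[1]))
print("yaw", np.arctan2(*( (P[2]-P[0])[[1,0]])),np.arctan2(*( (P[3]-P[1])[[1,0]])),np.arctan2(P[0][1]-P[1][1],P[0][0]-P[1][0])-np.pi/2)
E_=(P[0]+P[1])/2
for zt in (305,307,309,311):
  T=onz(c,[(315.5,303.5),(343.5,303.5),(316,361),(342.5,361)],zt);print("tab",zt,T.mean(0).round(1),np.linalg.norm(T[0]-T[2]).round(1),np.linalg.norm(T[0]-T[1]).round(1))
tcp=np.array([465.5,-204.2,358.3])
ex=np.array([.8907,.4547,0]);ey=np.array([.4547,-.8907,0])
T=onz(c,[(315.5,303.5),(343.5,303.5),(316,361),(342.5,361)],307).mean(0)
print("tab rel tcp",(T-tcp)@ex,(T-tcp)@ey,"eye rel tcp",(E_-tcp)@ex,(E_-tcp)@ey)
# height check: block front edge x=40,z0: ; arch ends at z 115 -> T z -40
for zt in(302,305,308,311):
  print(zt,onz(c,[(330,212)],zt-40).round(1), ((onz(c,[(330,212)],zt-40)[0]-T)@ex).round(1),((onz(c,[(330,195)],zt-155+65)[0]-T)@ex).round(1),((onz(c,[(330,180)],zt-155)[0]-T)@ex).round(1))
```

```text
eye [[521.8, -148.2, 145.0], [547.4, -198.8, 145.0], [583.5, -118.0, 145.0], [608.4, -167.0, 145.0]] [-25.62623842  50.58388247   0.        ] 56.70479046101155
yaw 0.4548468693143406 0.4794917730253506 0.4689206358138902
tab 305 [ 464.  -204.4  305. ] 26.4 10.9
tab 307 [ 465.2 -203.8  307. ] 26.0 10.7
tab 309 [ 466.3 -203.3  309. ] 25.6 10.5
tab 311 [ 467.4 -202.7  311. ] 25.2 10.3
tab rel tcp -0.13624059431383662 -0.4854672999904634 eye rel tcp 75.50151999518006 4.035816157303089
302 [[ 499.4 -186.6  262. ]] 38.3 37.4 37.4
305 [[ 500.  -186.3  265. ]] 39.0 37.9 37.8
308 [[ 500.6 -186.   268. ]] 39.7 38.5 38.3
311 [[ 501.3 -185.7  271. ]] 40.4 39.0 38.7
```

apply_moves(
  increments=[
    [[0,0.02,0.2,0,0,0,-1],[0,0.04,0.45,0,0,0,-1],[0,0.04,0.7,0,0,0,-1],[0,0.04,0.83,0,0,0,-1],[0,0.04,0.83,0,0,0,-1]],
  ],
)

```text
clock: 8.3
position: [466.3, -207.1, 273.8]
ee_rot: [0.972, 0.234, -0.002, -0.001]
contact_force: [0.2, 1.2, -2.8]
gripper_width: 11.0
```

Run:
```python
from h import *
from bench import arm
import pickle
O={}
for n in ("wrist","side","scene"):
    p=arm.get_image(n); O[n]=(cam(p),p["img"])
pickle.dump(O,open("o4.pkl","wb"))
f=lambda n:np.ascontiguousarray(O[n][1][:,:,::-1])
zoom(f("side"),310,120,470,270,5,"pics/a4.png")
zoom(f("scene"),330,180,430,330,4,"pics/b4.png")
cv2.imwrite("pics/w4.png",f("wrist"))
print(arm.read_state()["position"])
```

```text
[ 467.94662766 -207.94183547  277.04239632]
```

View pics/a4.png

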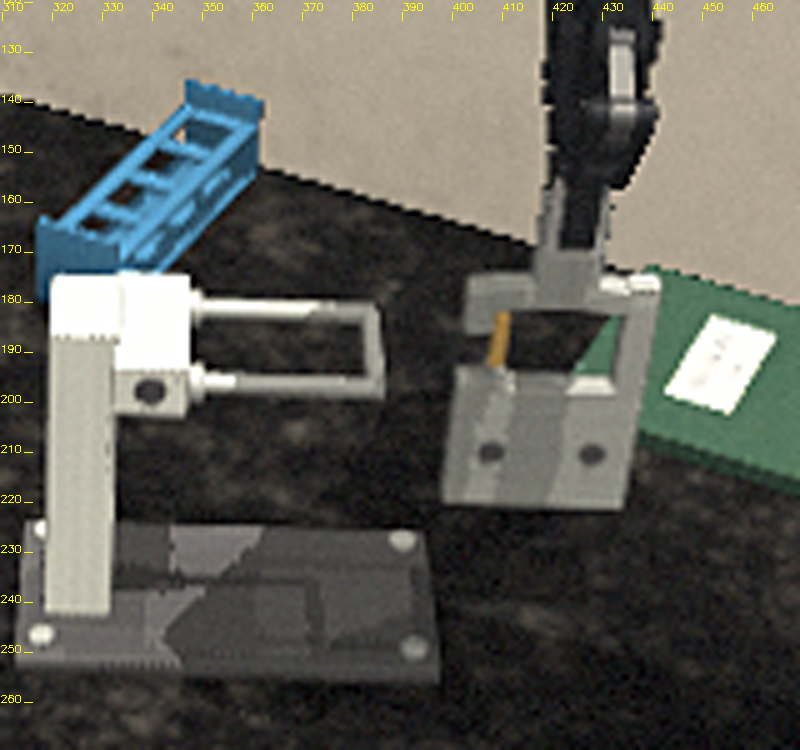

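View pics/b4.png

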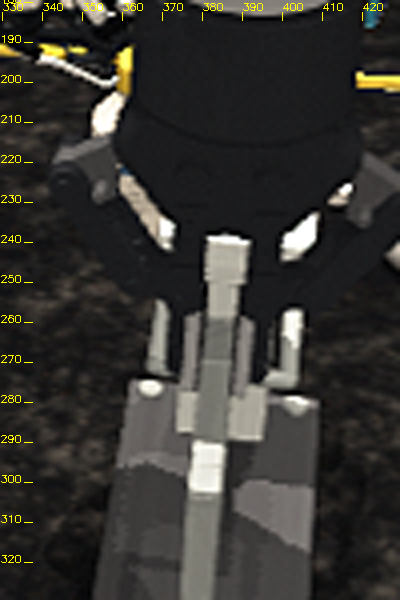

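View pics/w4.png

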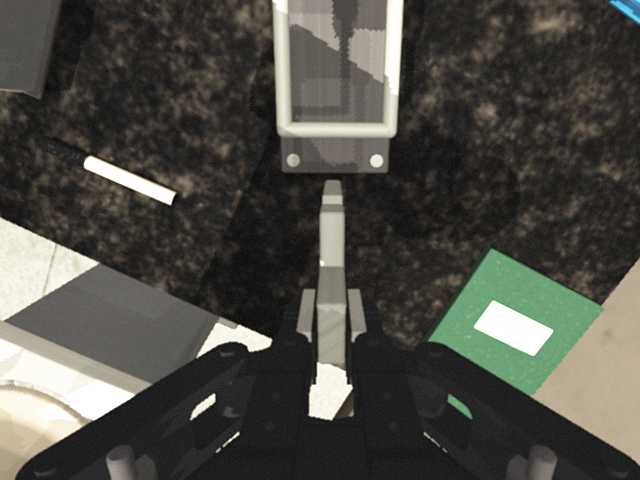

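Run:
```python
from h import *
import pickle
O=pickle.load(open("o4.pkl","rb"));d=O["side"][0];s=O["scene"][0];w=O["wrist"][0]
yaw=.469;ex=np.array([np.cos(yaw),np.sin(yaw),0]);ey=np.array([-np.sin(yaw),np.cos(yaw),0]);ez=np.array([0,0,1.])
def W(o,P): P=np.float64(P); return o+P[:,:1]*ex+P[:,1:2]*ey+P[:,2:]*ez
# eye from wrist now
P=onz(w,[(282,131),(390,131)],145);print("eye wrist",P.round(1).tolist(),np.linalg.norm(P[0]-P[1]));E0=P.mean(0)
eye=np.array([534.6,-173.5,0])
M=[(0,28,145),(0,-28,145),(70,28,145),(70,-28,145)]
pe=proj(d,W(eye,M));print("eye side pred",pe.round(1).tolist())
off=np.array([(385,196.3),(382.8,181.5)])-pe[:2];print("off",off)
off=off.mean(0)
Q=[(40,6,0),(-40,6,0),(40,6,115),(40,6,90),(40,6,64)]
px=np.array([(397.5,219.5),(432,221.5),(402.3,175),(402.5,186.5),(401,194)])
f=lambda q:(proj(d,W(np.array([q[0],q[1],q[2]]),Q))-px+off).ravel()
for fixed in (0,1):
    tcp=np.array([467.5,-207.7,276.5])
    if fixed: g=lambda z:(proj(d,W(np.array([tcp[0],tcp[1],z[0]]),Q))+off-px).ravel(); r=least_squares(g,[70.])
    else: g=lambda z:(proj(d,W(np.array([tcp[0]+z[1]*ex[0],tcp[1]+z[1]*ex[1],z[0]]),Q))+off-px).ravel(); r=least_squares(g,[70.,0])
    print(r.x,r.fun.round(1), "tab top-tcp",r.x[0]+155-tcp[2])
# scene: tab top / arch
print(proj(s,W(np.array([tcp[0],tcp[1],70]),[(-40,0,115),(-14,0,155),(-40,0,64)])).round(1))
print(proj(s,W(eye,M)).round(1))
```

```text
eye wrist [[520.6, -147.9, 145.0], [547.1, -199.7, 145.0]] 58.13965741212332
eye side pred [[384.1, 197.8], [382.5, 182.7], [350.3, 196.7], [350.0, 181.8]]
off [[ 0.88211767 -1.45776243]
 [ 0.3259758  -1.24018215]]
[68.65888606 -0.24842021] [-0.4 -0.   1.3 -0.9  0.7  0.3 -0.9 -1.1 -0.7  1.6] tab top-tcp -52.84111393567474
[68.69226963] [-0.5 -0.   1.2 -0.9  0.6  0.3 -1.  -1.1 -0.8  1.6] tab top-tcp -52.807730373858874
[[380.4 301.6]
 [383.7 269.3]
 [378.3 326. ]]
[[367.9 270.2]
 [401.  273.9]
 [371.8 245.9]
 [402.8 249.1]]
```

apply_moves(
  increments=[
    [[0.1,0,0.03,0,0,0,-1],[0.2,0,0.03,0,0,0,-1],[0.3,0,0.03,0,0,0,-1],[0.3,0,0.03,0,0,0,-1]],
  ],
)

```text
clock: 8.85
position: [495.6, -194.1, 273.1]
ee_rot: [0.972, 0.235, 0.001, 0.0]
contact_force: [-0.3, 0.0, -2.6]
gripper_width: 10.9
```

Run:
```python
from h import *
from bench import arm
p=arm.get_image("side")
zoom(np.ascontiguousarray(p["img"][:,:,::-1]),310,120,470,270,5,"pics/a5.png")
print(arm.read_state()["position"])
```

```text
[ 494.69850408 -194.27753249  272.89296673]
```

View pics/a5.png

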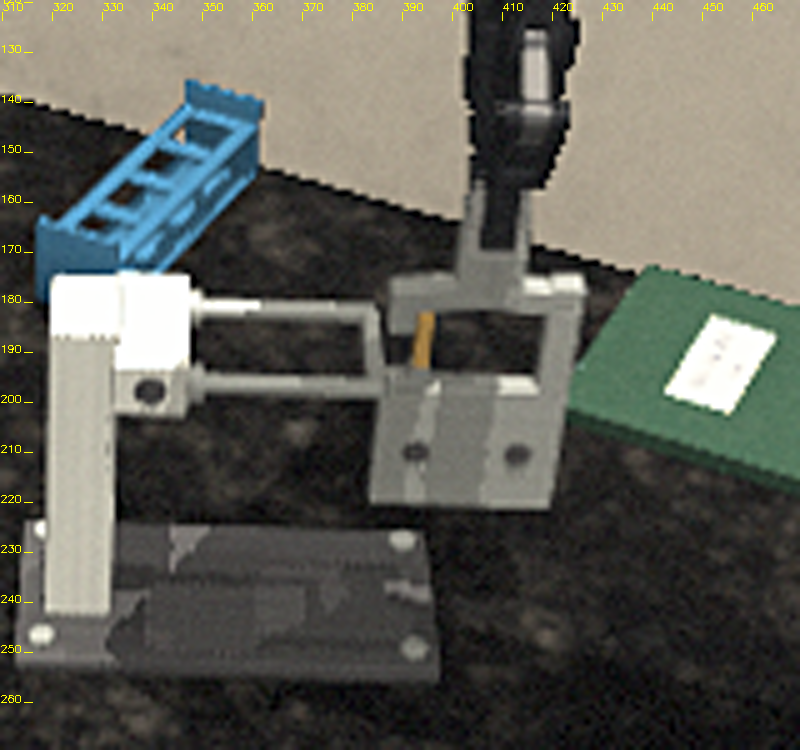

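apply_moves(
  increments=[
    [[0.1,0,0,0,0,0,-1],[0.18,0,0,0,0,0,-1],[0.25,0,0,0,0,0,-1]],
  ],
)

```text
clock: 9.2
position: [515.0, -183.5, 272.3]
ee_rot: [0.972, 0.234, -0.003, -0.0]
contact_force: [-4.2, -2.4, -3.5]
gripper_width: 10.6
```

apply_moves(
  increments=[
    [[0.1,0,0,0,0,0,-1],[0.2,0,0,0,0,0,-1],[0.3,0,0,0,0,0,-1],[0.35,0,0,0,0,0,-1],[0.35,0,0,0,0,0,-1]],
  ],
)

```text
clock: 9.7
position: [549.5, -166.9, 273.8]
ee_rot: [0.972, 0.235, 0.002, 0.001]
contact_force: [0.5, 0.4, -1.9]
gripper_width: 10.3
```

Run:
```python
from h import *
from bench import arm
p=arm.get_image("side")
zoom(np.ascontiguousarray(p["img"][:,:,::-1]),310,120,470,270,5,"pics/a6.png")
print(arm.read_state()["position"],arm.read_state()["contact_force"])
```

```text
[ 548.86653337 -167.04122045  273.89654863] [ 0.30851812 -0.14642236 -2.22606719]
```

View pics/a6.png

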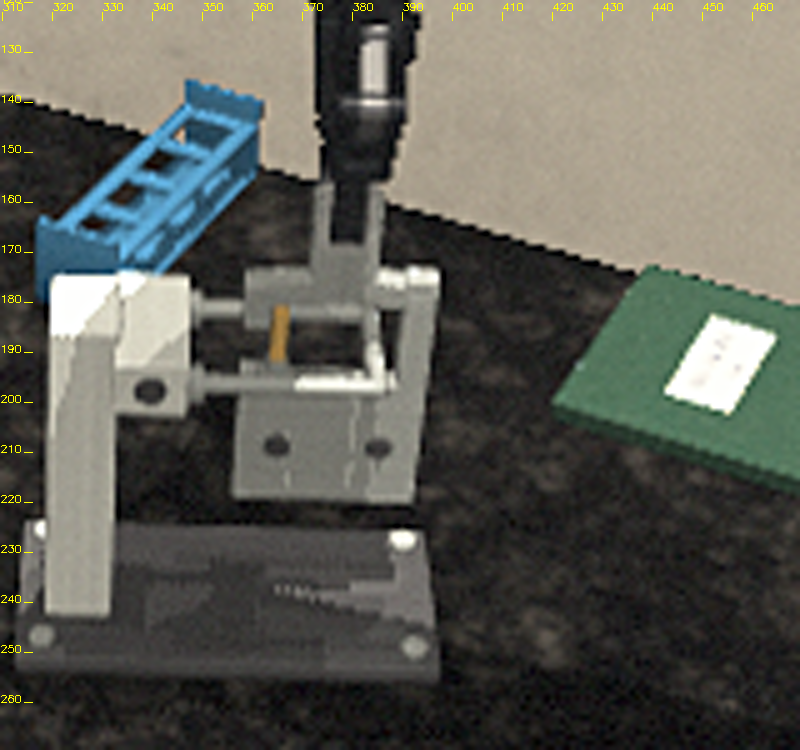

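apply_moves(
  increments=[
    [[-0.03,0,0.07,0,0,0,-1],[-0.06,0,0.14,0,0,0,-1],[-0.11,0,0.14,0,0,0,-1],[-0.15,0,0.15,0,0,0,-1],[-0.15,0,0.17,0,0,0,-1],[-0.15,0,0.17,0,0,0,-1]],
  ],
)

```text
clock: 10.35
position: [533.8, -174.4, 255.9]
ee_rot: [0.972, 0.234, 0.0, 0.0]
contact_force: [-0.0, 0.3, -3.6]
gripper_width: 10.6
```

Run:
```python
from h import *
from bench import arm
p=arm.get_image("side")
zoom(np.ascontiguousarray(p["img"][:,:,::-1]),310,120,470,270,5,"pics/a7.png")
print(arm.read_state()["position"],arm.read_state()["contact_force"])
```

```text
[ 533.96537606 -174.3260523   256.01183001] [ 0.4626127   0.60803901 -3.05332345]
```

View pics/a7.png

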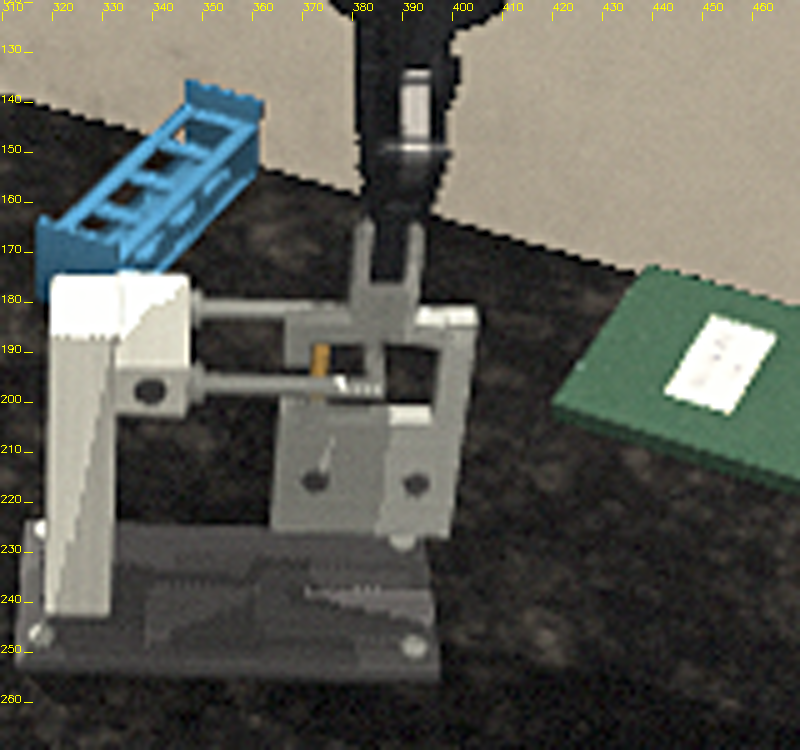

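apply_moves(
  increments=[
    [[0,0,0.01,0,0,0,-1],[0,0,0.02,0,0,0,-1],[0,0,0.02,0,0,0,-1]],
  ],
)

```text
clock: 10.7
position: [533.9, -174.2, 253.7]
ee_rot: [0.972, 0.234, -0.0, -0.0]
contact_force: [-0.9, -0.6, -2.6]
gripper_width: 10.8
```

apply_moves(
  increments=[
    [[0,0,0.01,0,0,0,-1],[0,0,0.015,0,0,0,-1],[0,0,0.015,0,0,0,-1]],
  ],
)

```text
clock: 11.0
position: [533.9, -174.2, 252.3]
ee_rot: [0.972, 0.234, -0.0, -0.0]
contact_force: [0.7, -0.3, -2.4]
gripper_width: 10.7
```

apply_moves(
  increments=[
    [[0,0,0.01,0,0,0,-1],[0,0,0.015,0,0,0,-1],[0,0,0.015,0,0,0,-1]],
  ],
)

```text
clock: 11.3
position: [534.1, -174.3, 251.6]
ee_rot: [0.972, 0.234, 0.0, 0.0]
contact_force: [-1.5, 2.2, 0.5]
gripper_width: 10.7
```

Run:
```python
from h import *
from bench import arm
p=arm.get_image("side")
zoom(np.ascontiguousarray(p["img"][:,:,::-1]),310,120,470,270,5,"pics/a8.png")
print(arm.read_state()["position"],arm.read_state()["contact_force"])
```

```text
[ 534.07544337 -174.27947596  251.64784713] [-1.04813213  1.33305244  1.75790217]
```

View pics/a8.png

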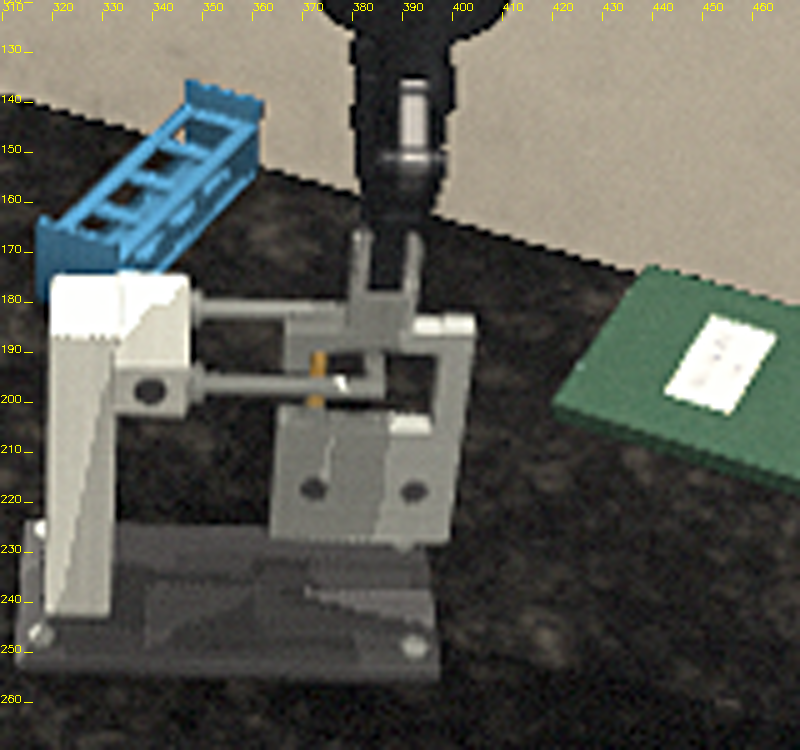

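apply_moves(
  increments=[
    [[0,0,0,0,0,0,-0.6],[0,0,0,0,0,0,-0.4],[0,0,0,0,0,0,-0.2],[0,0,0,0,0,0,-0.2],[0,0,-0.03,0,0,0,-0.2]],
  ],
)

```text
clock: 11.85
position: [533.8, -174.2, 253.6]
ee_rot: [0.972, 0.234, -0.0, -0.0]
contact_force: [-0.2, -1.0, 0.8]
gripper_width: 34.1
```

apply_moves(
  increments=[
    [[0,0,-0.1,0,0,0,-0.2],[0,0,-0.3,0,0,0,-0.2],[0,0,-0.6,0,0,0,-0.2],[0,0,-1,0,0,0,-0.2],[0,0,-1,0,0,0,-0.2]],
  ],
)

```text
clock: 12.35
position: [536.0, -175.0, 361.4]
ee_rot: [0.972, 0.234, 0.006, 0.003]
contact_force: [0.8, -0.3, 0.2]
gripper_width: 34.3
```

Run:
```python
from h import *
from bench import arm
p=arm.get_image("side");q=arm.get_image("scene")
zoom(np.ascontiguousarray(p["img"][:,:,::-1]),310,120,470,270,5,"pics/a9.png")
cv2.imwrite("pics/b9.png",q["img"][:,:,::-1])
print(arm.read_state())
```

```text
{'clock': 12.45, 'joints': array([-2.69220710e-02,  2.42940658e-01, -6.53746381e-02, -1.88752581e-04,
       -1.25873642e+00,  2.06994074e+00]), 'joint_vel': array([-0.00016564,  0.02876417, -0.05286112, -0.0115409 ,  0.00360568,
        0.00079772]), 'joint_efforts': array([-1.06056937e-02, -3.37684286e+01,  2.03935862e+01,  4.56639469e+00,
        1.81903137e-02,  1.06463635e-04]), 'position': array([ 534.13973162, -174.20109818,  355.78761066]), 'ee_rot': array([9.72260043e-01, 2.33895054e-01, 1.83127312e-03, 4.00037209e-04]), 'contact_force': array([-0.06328535, -0.56833199, -0.0672942 ]), 'wrist_torque': array([ 0.01835876, -0.04697617, -0.0103418 ]), 'gripper_width': 34.078815448671}
```

View pics/a9.png

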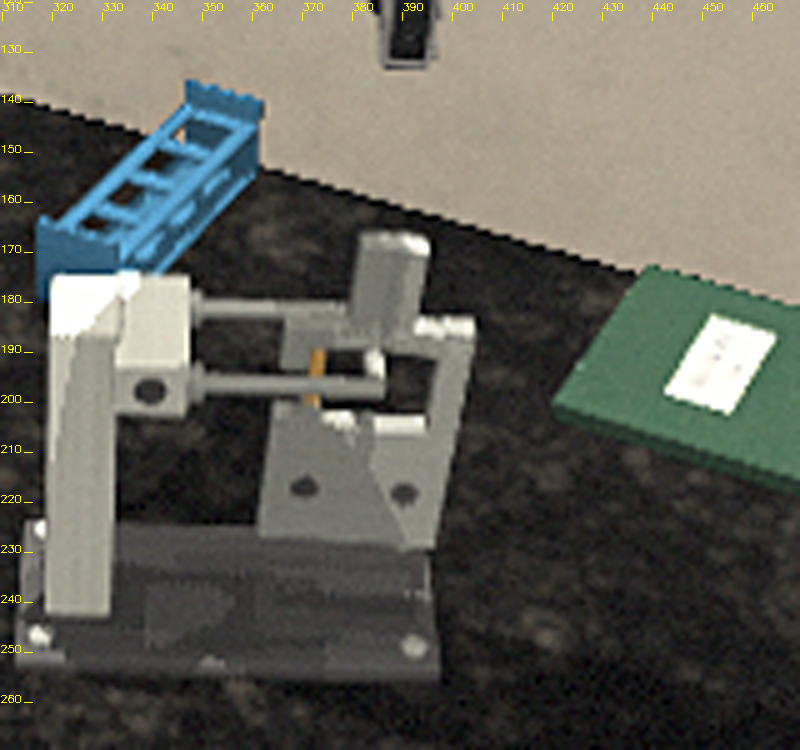

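View pics/b9.png

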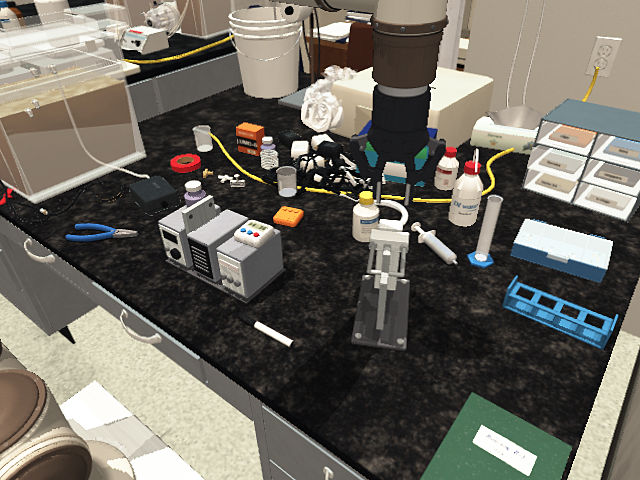

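apply_moves(
  increments=[
    [[0,0,-0.2,0,0,0,-0.2],[0,0,-0.2,0,0,0,-0.2],[0,0,-0.2,0,0,0,-0.2],[0,0,-0.2,0,0,0,-0.2],[0,0,-0.2,0,0,0,-0.2],[0,0,-0.2,0,0,0,-0.2],[0,0,-0.2,0,0,0,-0.2],[0,0,-0.2,0,0,0,-0.2],[0,0,-0.2,0,0,0,-0.2],[0,0,-0.2,0,0,0,-0.2]],
  ],
)

```text
clock: 13.45
position: [533.9, -174.2, 373.9]
ee_rot: [0.972, 0.234, 0.0, 0.0]
contact_force: [0.3, -0.2, -0.5]
gripper_width: 34.1
```

apply_moves(
  increments=[
    [[0,0,0,0,0,0,-0.2],[0,0,0,0,0,0,-0.2],[0,0,0,0,0,0,-0.2],[0,0,0,0,0,0,-0.2],[0,0,0,0,0,0,-0.2],[0,0,0,0,0,0,-0.2],[0,0,0,0,0,0,-0.2],[0,0,0,0,0,0,-0.2],[0,0,0,0,0,0,-0.2],[0,0,0,0,0,0,-0.2]],
  ],
)

```text
clock: 14.45
position: [533.9, -174.3, 373.9]
ee_rot: [0.972, 0.234, -0.0, 0.0]
contact_force: [0.2, -0.2, -0.2]
gripper_width: 34.0
```

Run:
```python
from h import *
from bench import arm
p=arm.get_image("side")
zoom(np.ascontiguousarray(p["img"][:,:,::-1]),230,120,430,400,2.1,"pics/a10.png")
```

```text
(no output)
```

View pics/a10.png

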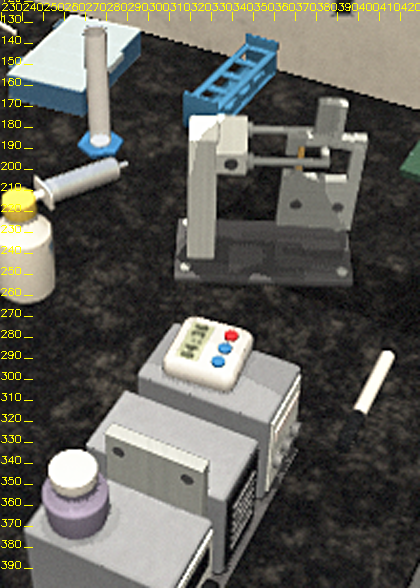

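The picture shows the weight hanging from the eye (around column 375, row 190) with the orange gate shut. The blank, jar, timer and marker are where they were.

```bash
python3 -c "
from bench import arm
print(arm.job_done())"
```

```text
the job is handed in; nothing more can be done
None
```

The weight now hangs freely from the eye on the load-cell stand, and the job is handed in at about 14.5 s of the 45 s.

I gripped the tab and lifted the weight out of the gap beside the timer. The hook went onto the eye's bar along the stand's +x, and the gate sprang shut behind it. The push was about 5 N when read partway in and fell to about zero once the bar was past. I then lowered the weight until the bar carried it, opened the fingers and backed straight up.

- **Last pictures:** the weight hangs upright from the bar with the orange gate shut. The blank, jar, timer and marker look unmoved.
- **Gripper:** it is open, about 120 mm above where it let go, and the wrist force reads near zero.
- **Swing:** the weight swung slightly just after release. I waited about 2 s, and it looked settled in the last picture.
- **Disagreement:** the fixed cameras differed from each other and from the wrist camera by up to about 7 mm in position. I worked from the wrist camera and corrected the side view to match it.

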